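# Fondue burner under the refill needle

## Task

Get the fondue burner ready for refilling. Take the drip saucer out from under the dosing needle and stand it on the cork coaster without tipping it; then draw the burner out of the cast-iron stand by its handle and slide it along the shelf, keeping it level and down on the shelf all the way, until the open filling port on its top is centred right under the needle's tip. Leave the stand, the pot, the forks and the pepper mill where they are, and let go of everything at the end.

Things in the scene. Friction and masses are not known exactly. Their poses are not given: they have to be found in the camera images.
- needle_tip (a point): Lower end of the refill station's dosing needle: a thin steel needle, 5 mm in diameter, pointing straight down, ending 76 mm above the shelf; its hub above, from 98 mm height up, is 15 mm across. The station is fixed. Axes: x from the needle to the station's back, y to its left, z up; its open front is -x
- canister (a point): Middle of the station's steel canister: 96 mm in diameter, 150 to 338 mm above the shelf, its axis 78 mm behind the needle (+x), on a square column 145 mm behind the needle. A pipe 12 mm thick at 126 mm height leads from it forward to the needle. Axes as for the needle
- station_foot (a point): Point on the shelf right under the needle tip. Axes as for the needle. The station's fork-shaped foot: two bars 20 mm wide, 12 mm high, inner faces 58 mm left and right of this point, from 45 mm before it (-x) back to a cross plate 14 mm high, 156 mm wide, that starts 87 mm behind it. Between the bars is bare shelf, open to the front
- saucer_centre (a point): White porcelain drip saucer, loose, about 0.16 kg: a round open dish, 76 mm across the rim, 36 mm high, foot 52 mm across, with one straight lug handle. The point is on its axis, 18 mm above its underside (half-way up); z up, the lug points along -x. It starts on the shelf under the needle, lug to the station's front within 0.35 rad
- saucer_lug (a point): Place to grip on the saucer's lug handle, 80 mm from the dish's axis, 30 mm above its underside. The lug is straight, 16 mm wide, 11 mm thick (30 mm is its middle), and sticks out from the dish to 105 mm from its axis. Axes as for the saucer: the lug runs along x, its free end to -x
- coaster_top (a point): Middle of the top of the round cork coaster, 92 mm in diameter and 6 mm thick, fixed to the shelf
- burner_centre (a point): Fondue burner, loose, about 0.4 kg: a round steel can, 80 mm in diameter, 54 mm high, with a straight handle. The point is on its axis, 30 mm above its underside; z up, the handle points along -x. On its top, in line: black regulator knob (handle side, to 66 mm height), gauze disc (middle), filling port. It starts on the shelf inside the stand, handle out between two legs
- burner_grip (a point): Place to grip on the burner's handle: 122 mm from the can's axis and 45 mm above the underside. The wooden grip is straight, 18 mm wide, 13 mm thick (45 mm is its middle), from 75 to 155 mm from the axis. Axes as for the burner: the handle runs along x, its free end to -x
- burner_port (a point): Filling port on the burner's top: an open round collar, 21 mm across outside and 16 mm inside. The point is in the middle of its mouth, 64 mm above the underside, 27 mm from the can's axis on the side away from the handle (+x). Axes as for the burner
- stand_ring (a point): Middle of the top of the cast-iron stand, loose, 1.6 kg, to be left alone: a ring 162 mm across outside, from 78 to 88 mm above the shelf, on three legs 12 mm thick. The legs stand at most 83 mm out, at 0 and at plus and minus 120 degrees from the stand's +x. -x is the open side, where the burner comes out
- pot_centre (a point): Red ceramic fondue pot, to be left alone: round, 174 mm across and 105 mm high, with a stick handle that reaches 186 mm from its axis along its +x. The point is on its axis, half-way up
- forks_centre (a point): Six fondue forks standing in a hard silicone sleeve, to be left alone: the sleeve is 48 mm by 78 mm (x, y) and 105 mm high, the forks reach to 232 mm. The point is in the middle of the sleeve, half-way up
- mill_centre (a point): Turned wooden pepper mill, loose, 0.28 kg, to be left alone: round, 52 mm in diameter at the foot and 130 mm high, standing on the shelf. The point is on its axis, half-way up
There are look-alikes about, which are no part of the job. What is shaped like the part that bears burner_centre but purple or yellow is not meant.

How it is judged:
By the outcome, as a careful person would: the job done as asked, in the order asked, and still so for the second after the job is handed in, with the robot touching nothing.
It also fails if it takes over 72 s, if anything falls off the work surface, if the arm or the gripper's body presses on something with over 40 N, if the wrist force passes 120 N, or if a joint passes its speed limit or range.

## Robot

A 6-joint arm with a two-finger parallel gripper is mounted at the origin on the work surface. World frame = base frame: x ahead of the robot, y to its left, z up, the work surface at z = 0. Lengths are in m, angles in degrees, forces in N, time in s.
With the tool pointing down it reaches from about 0.325 to 0.85 m from the base axis. Payload 15.5 kg.
Tool frame: the origin (TCP) lies at the very end of the fingers, on their centre line; the grasp point (between the pads) lies arm.grip_depth behind it (arm.grip_depth is the distance from the TCP to the grasp point, in m); z points along the fingers, y is the line along which they close (so a half turn about z gives the same grasp; the last joint's range is limited). The gripper opens to 91 mm and grips with 3 to 60 N. Pads are 32 mm wide; open, the fingers measure 118 mm over their backs; the gripper's body (76 mm by 178 mm) begins 60 mm behind the grasp point.
Start: joints at [59.845, 28.281, 77.091, -0, 74.628, -5.472], TCP at [0.261, 0.568, 0.214] pointing down, gripper open.
Joint ranges: [-166.48, 166.48], [-47.26, 123.95], [12.59, 153.08], [-70.14, 250.14], [6.76, 159.57], [-176.63, 176.63]. Speed limits (degrees/s): [108.29, 108.29, 147.25, 172.46, 172.46, 172.46].

## Interface

Orientations are given as a 3x3 rotation matrix whose columns are the frame's x, y, z axes.
In Python, from rig import arm gives the robot as it stands. Calls block until the motion is done:
- arm.move_to(position, orientation): joint-space move of the TCP to a pose.
- arm.move_l(position, orientation=None, feed=0.15): straight line of the TCP; orientation=None keeps the orientation; feed is the mean speed in m/s.
- arm.move_joints(angles): joint-space move.
- arm.grip(opening): finger opening in m; the grip force is fixed at half the most; returns when the fingers have stopped.
- arm.sleep(seconds).
- arm.solve_ik(position, orientation): joint angles nearest the present ones, or None.
- arm.snapshot(name): name is "scene" or "top" or "wrist"; returns the picture (480x640x3 uint8, red, green, blue); there is no depth.
- arm.get_calibration(name): a dict with "intrinsics" (3x3 intrinsics, pixels), "k1" (the pictures are not rectified: a ray, as slopes to the right and down, at radius r is drawn at 1 + k1 r^2 times it, then the intrinsics apply), "cam_to_world" (4x4, takes a point from camera to world coordinates). Camera axes: x right, y down, z forward; pixel columns grow to the right and rows downward; lengths in m; the calibration is good to about 2 mm. A picture is of the moment at which its call begins: read the wrist's pose just before it. get_calibration takes no time and is no camera call; for the wrist camera it gives the pose at the moment of the call.
A pose or a line that the arm cannot do raises arm.Unreachable and nothing moves.
- arm.sign_off(): hands the job in; it is judged then, once.
Readings, each from a call of its own:
- arm.current_t(): time.
- arm.current_joint_positions(): joint angles.
- arm.current_dq(): joint speeds.
- arm.current_tau(): joint torques, N m.
- arm.current_ee_pos(): TCP position.
- arm.current_tool_rot(): TCP orientation.
- arm.current_force(): force on the tool from outside, world axes, zero at the start.
- arm.current_torque(): the same for the moment, N m.
- arm.current_width(): finger opening in m.
- arm.current_grasp_force(): force on a finger pad.
Only numpy, scipy, OpenCV 4.12 (cv2) and the standard library are available. Lean on these libraries where they do the work, as an engineer would, in place of code of your own. Each camera call takes 0.05 s, during which the arm holds its last target. There are 200 camera calls.

## Working session

There is one attempt and no reset: what is moved stays moved. The work goes in short steps, each a Python script; the robot and the scene stay as the last script left them, time stands still between calls to the robot, and variables do not carry over. Pictures are saved under pics/ and viewed, at most 10 in all, crops included, and the job is handed in when it is done.

```bash
ls; mkdir -p pics
cat > h.py <<'E'
import numpy as np, cv2
from rig import arm
def calib(n):
    c=arm.get_calibration(n); return np.array(c["intrinsics"]),float(c["k1"]),np.array(c["cam_to_world"])
def save(n,f):
    c=calib(n); im=np.array(arm.snapshot(n)); cv2.imwrite(f,im[:,:,::-1]); return im,c
def ray(c,px):
    K,k1,T=c; d=cv2.undistortPoints(np.array([[px]],float),K,np.array([k1,0,0,0,0.]))[0,0]
    v=T[:3,:3]@np.array([d[0],d[1],1]); return T[:3,3],v
def at_z(c,px,z):
    o,v=ray(c,px); return o+v*(z-o[2])/v[2]
def proj(c,P):
    K,k1,T=c; M=np.linalg.inv(T); P=np.atleast_2d(np.array(P,float))
    r,_=cv2.Rodrigues(M[:3,:3]); return cv2.projectPoints(P,r,M[:3,3],K,np.array([k1,0,0,0,0.]))[0][:,0]
E
python3 - <<'E'
from h import *
for n in("scene","top"):
    im,c=save(n,f"pics/{n}0.png"); print(n,c[0].round(1).tolist(),c[1],c[2].round(3).tolist())
print(arm.grip_depth, arm.current_t())
E
```

```text
pics
scene [[593.4, 0.0, 326.0], [0.0, 593.4, 237.1], [0.0, 0.0, 1.0]] -0.19054433016974534 [[-0.833, 0.351, -0.428, 1.172], [0.553, 0.514, -0.655, 0.926], [-0.01, -0.782, -0.623, 1.045], [0.0, 0.0, 0.0, 1.0]]
top [[535.2, 0.0, 324.9], [0.0, 535.2, 244.3], [0.0, 0.0, 1.0]] 0.006282488400724608 [[-0.016, -0.986, 0.168, 0.316], [-1.0, 0.015, -0.008, -0.007], [0.006, -0.168, -0.986, 1.525], [0.0, 0.0, 0.0, 1.0]]
0.0188 0.1
```

View pics/scene0.png

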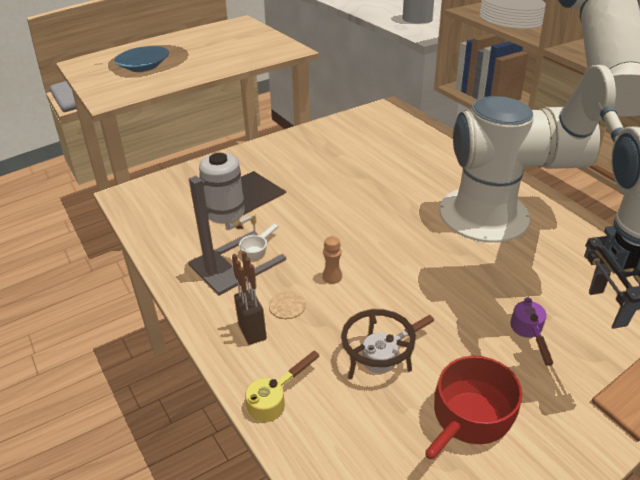

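View pics/top0.png

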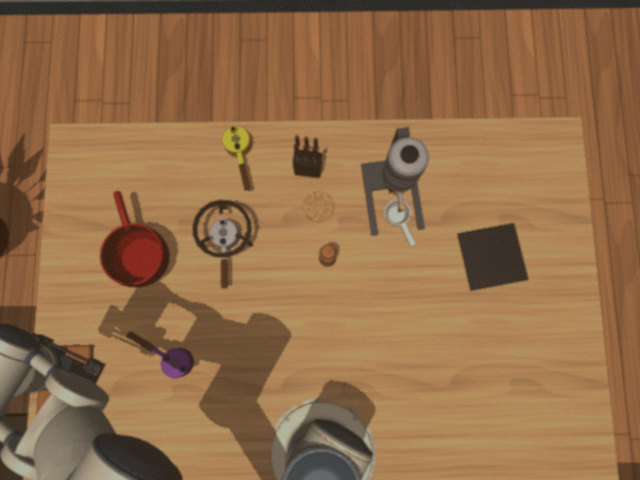

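Run:
```python
from h import *
t=cv2.imread("pics/top0.png"); s=cv2.imread("pics/scene0.png")
r=lambda a:cv2.resize(a,None,fx=4,fy=4,interpolation=cv2.INTER_CUBIC)
A=r(t[120:270,350:450]);B=r(t[185:295,180:280])
cv2.imwrite("pics/c1.png",np.hstack([A,np.vstack([B,np.zeros((160,400,3),np.uint8)])]))
A=r(s[215:295,180:300]);  # 480x320
B=r(s[300:380,330:440][:70]) 
o=np.zeros((600,800,3),np.uint8); o[:320,:480]=A; o[320:600,:440]=B; cv2.imwrite("pics/c2.png",o)
c=calib("top")
for n,p,z in [("needle/saucer",(397,212),.036),("coaster",(318,207),.006),("burner",(223,234),.054),("grip end",(224,286),.045),("ring",(222,229),.083),("mill",(328,250),.12),("fork",(308,160),.105),("barL front",(374,234),.012),("barR front",(420,229),.012),("canister top",(410,153),.338),("pot",(134,253),.1),("lug end",(410,243),.03)]: print(n,at_z(c,p,z).round(3))
```

```text
needle/saucer [ 0.66  -0.227  0.036]
coaster [ 0.685 -0.002  0.006]
burner [0.6   0.264 0.054]
grip end [0.455 0.261 0.045]
ring [0.608 0.262 0.083]
mill [ 0.54  -0.027  0.12 ]
fork [0.795 0.023 0.105]
barL front [ 0.601 -0.162  0.012]
barR front [ 0.614 -0.295  0.012]
canister top [ 0.73  -0.218  0.338]
pot [0.542 0.494 0.1  ]
lug end [ 0.57  -0.262  0.03 ]
```

View pics/c1.png

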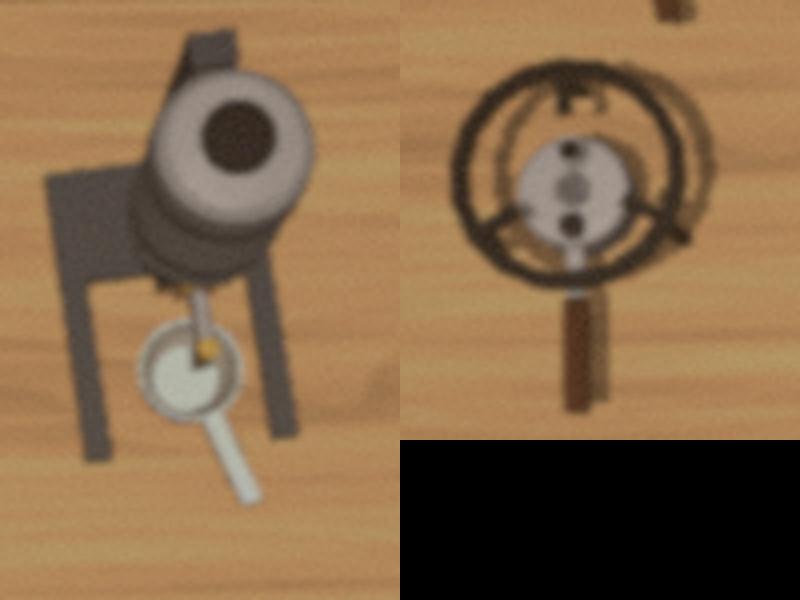

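View pics/c2.png

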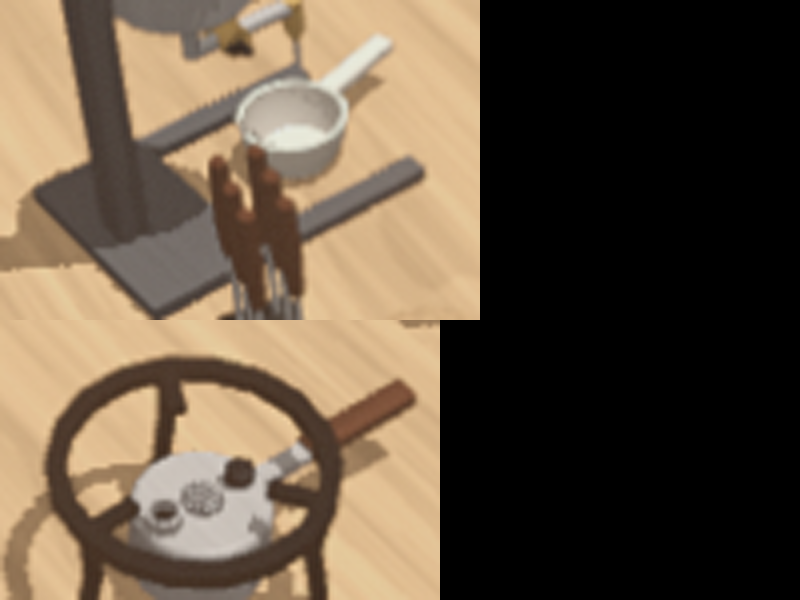

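```bash
cat >> h.py <<'E'
def R(deg):  # tool down, closing line along y turned by deg, tool x = -(dir at deg)... 
    t=np.radians(deg); z=np.array([0,0,-1.]); y=np.array([-np.sin(t),np.cos(t),0]); return np.column_stack([np.cross(y,z),y,z])
def u(deg): t=np.radians(deg); return np.array([np.cos(t),np.sin(t),0])
E
python3 - <<'E'
from h import *
T,S=calib("top"),calib("scene")
a=lambda x,y,ox,oy:((x+.5)/4-.5+ox,(y+.5)/4-.5+oy)
t1=lambda x,y:a(x,y,350,120); t2=lambda x,y:a(x-400,y,180,185); s1=lambda x,y:a(x,y,180,215); s2=lambda x,y:a(x,y-320,330,300)
for n,c,p,z in [("barLf",T,t1(97,461),.012),("barRf",T,t1(285,438),.012),("barLf",S,s1(412,167),.012),("needle S",S,s1(298,72),.076),
 ("saucer rim T",T,t1(190,371),.036),("saucer rim S",S,s1(292,119),.036),("lug end T",T,t1(250,502),.033),("lug end S",S,s1(386,41),.035),
 ("port T",T,t2(571,150),.064),("gauze T",T,t2(573,188),.056),("knob T",T,t2(572,225),.066),("hend T",T,t2(576,411),.05),
 ("port S",S,s2(163,512),.064),("gauze S",S,s2(203,497),.056),("hend S",S,s2(404,389),.05),
 ("ring T",T,t2(568,175),.085),("ring S",S,s2(194,468),.086),("coaster S",S,(287.5,305),.006),("coaster T",T,(318,207),.006),("mill foot S",S,(332,274),.01),("purple",T,(177,361),.054),("mill top T",T,(329,247),.13),("mill top S",S,(332,241),.125)]:
    print(n,at_z(c,p,z).round(4))
print(arm.current_tool_rot()); K,k,W=calib("wrist"); M=np.eye(4);M[:3,:3]=arm.current_tool_rot();M[:3,3]=arm.current_ee_pos()
print((np.linalg.inv(M)@W).round(3),K.round(0).tolist(),k)
for p,th in [((.48,-.29,.25),23),((.47,.26,.25),0),((.4,.2,.1),-45),((.36,.03,.1),-45),((.685,-.08,.1),90)]:
  for f in (0,180): 
    q=arm.solve_ik(p,R(th+f)); print(p,th,f,None if q is None else np.round(q))
E
```

```text
barLf [ 0.5988 -0.1617  0.012 ]
barRf [ 0.6136 -0.2978  0.012 ]
barLf [ 0.6044 -0.1572  0.012 ]
needle S [ 0.6531 -0.2172  0.076 ]
saucer rim T [ 0.6586 -0.2276  0.036 ]
saucer rim S [ 0.6595 -0.221   0.036 ]
lug end T [ 0.5637 -0.2669  0.033 ]
lug end S [ 0.563  -0.2617  0.035 ]
port T [0.6315 0.2647 0.064 ]
gauze T [0.6061 0.2643 0.056 ]
knob T [0.5781 0.2628 0.066 ]
hend T [0.4508 0.2609 0.05  ]
port S [0.6307 0.2677 0.064 ]
gauze S [0.6017 0.2661 0.056 ]
hend S [0.452 0.263 0.05 ]
ring T [0.6095 0.2625 0.085 ]
ring S [0.6104 0.2669 0.086 ]
coaster S [0.6851 0.0034 0.006 ]
coaster T [ 0.6849 -0.002   0.006 ]
mill foot S [ 0.5328 -0.0258  0.01  ]
purple [0.2547 0.3818 0.054 ]
mill top T [ 0.5459 -0.03    0.13  ]
mill top S [ 0.5358 -0.0207  0.125 ]
[[-9.08623433e-01  4.17615969e-01 -5.99101533e-04]
 [ 4.17616374e-01  9.08622940e-01 -9.57595790e-04]
 [ 1.44450103e-04 -1.12028858e-03 -9.99999362e-01]]
[[ 0.001 -0.956 -0.292  0.082]
 [ 1.     0.001  0.001 -0.001]
 [-0.    -0.292  0.956 -0.17 ]
 [ 0.     0.     0.     1.   ]] [[398.0, 0.0, 321.0], [0.0, 398.0, 240.0], [0.0, 0.0, 1.0]] -0.07506969011392538
(0.48, -0.29, 0.25) 23 0 [ -37.   21.   83.   -0.   75. -150.]
(0.48, -0.29, 0.25) 23 180 [-37.  21.  83.  -0.  75.  30.]
(0.47, 0.26, 0.25) 0 0 [ 23.  19.  87.  -0.  74. -67.]
(0.47, 0.26, 0.25) 0 180 [ 23.  19.  87.  -0.  74. 113.]
(0.4, 0.2, 0.1) -45 0 [ 19.  24. 109.  -0.  47. -26.]
(0.4, 0.2, 0.1) -45 180 [ 19.  24. 109.  -0.  47. 154.]
(0.36, 0.03, 0.1) -45 0 [ -5.  19. 120.  -0.  41. -50.]
(0.36, 0.03, 0.1) -45 180 [ -5.  19. 120.  -0.  41. 130.]
(0.685, -0.08, 0.1) 90 0 [-12.  40.  74.  -0.  66. 168.]
(0.685, -0.08, 0.1) 90 180 [-12.  40.  74.  -0.  66. -12.]
```

Run:
```python
from h import *
arm.move_to([.49,-.295,.25],R(22.7)); print(arm.current_t(),np.round(arm.current_joint_positions()))
arm.move_l([.52,-.282,.16]); 
im,c=save("wrist","pics/w1.png")
print(arm.current_ee_pos())
for n,p in dict(needle=(.652,-.221,.076),sc=(.659,-.224,.036),lugend=(.5633,-.264,.0355),foot=(.652,-.221,0),barL=(.602,-.159,.012),barR=(.6136,-.295,.012)).items(): print(n,proj(c,p).round(0))
```

```text
3.225 [ -37.   22.   82.    0.   76. -150.]
[ 0.52030214 -0.28239934  0.16098249]
needle [[329. 421.]]
sc [[322. 394.]]
lugend [[322. 287.]]
foot [[328. 365.]]
barL [[410. 352.]]
barR [[268. 311.]]
```

View pics/w1.png

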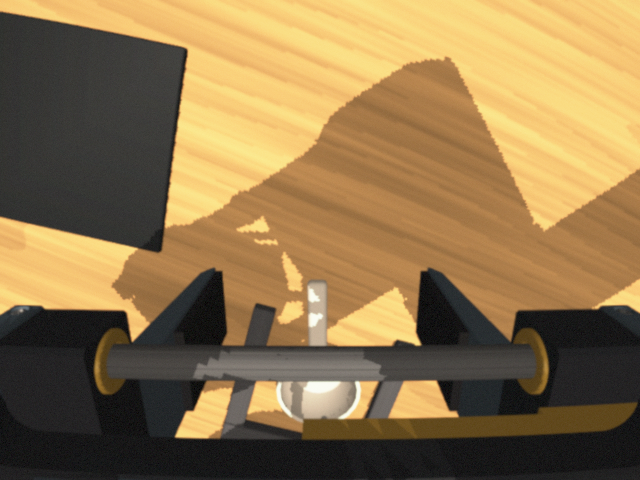

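Run:
```python
from h import *
c=calib("wrist"); le=at_z(c,(317,281),.0355); print("lug end",le, "barRf",at_z(c,(265,306),.012),at_z(c,(406,343),.012),"rim",at_z(c,(318,397),.036))
th=22.5; g=(le+np.array([.5637,-.2669,0]))/2+.023*u(th); print("grip",g)
arm.grip(.045)
arm.move_l([g[0],g[1],.06],R(th)); arm.move_l([g[0],g[1],.0112],feed=.08); print(arm.current_ee_pos(),arm.current_force())
arm.grip(0.0); print("w",arm.current_width(),arm.current_grasp_force())
arm.move_l([g[0],g[1],.0232],feed=.05); print(arm.current_force(),arm.current_torque())
p=g-.13*u(6.2); arm.move_l([p[0],p[1],.0232],feed=.1)
arm.move_l([p[0],p[1],.10],feed=.12)
print(arm.current_width(),arm.current_ee_pos(),arm.current_t())
save("wrist","pics/w2.png")
```

```text
lug end [ 0.56070768 -0.2698833   0.0355    ] barRf [ 0.6100698  -0.29960544  0.012     ] [ 0.59549425 -0.16714779  0.012     ] rim [ 0.66408017 -0.22599434  0.036     ]
grip [ 0.58345307 -0.25958993  0.01775   ]
[ 0.583608   -0.25964455  0.01126011] [ 0.10306324 -0.19747487  0.13878082]
w 0.01569227046549555 29.96667891740799
[-0.11244132 -0.32283786 -1.87373236] [-0.01296598  0.14189209  0.0232015 ]
0.015877142400258847 [ 0.45394964 -0.27340129  0.0995019 ] 9.8
```

View pics/w2.png

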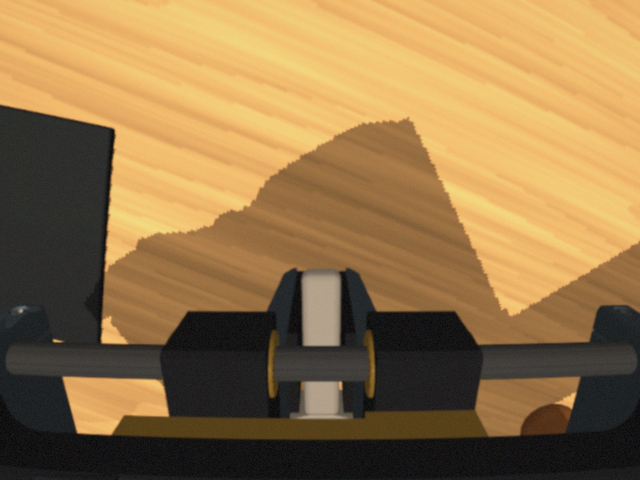

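Run:
```python
from h import *
c=calib("wrist"); e=np.array(arm.current_ee_pos()); print(proj(c,e-.023*u(22.5)+[0,0,.0243]))
arm.move_l([e[0],e[1],.17],feed=.12)
arm.move_l([.50,-.16,.17],R(50),feed=.12)
arm.move_l([.59,-.09,.17],R(70),feed=.12)
g=np.array([.684,-.002,0])-.082*u(70)
arm.move_l([g[0],g[1],.17],feed=.1)
arm.move_l([g[0],g[1],.03],feed=.1); print(arm.current_force(),arm.current_width())
for z in (.0215,.0195,.018,.0172,.0164):
    arm.move_l([g[0],g[1],z],feed=.03); f=arm.current_force(); print(z,arm.current_ee_pos()[2],np.round(f,2))
    if f[2]>-.6: break
arm.grip(.04); print(arm.current_width(),arm.current_force())
arm.move_l([g[0],g[1],.10],feed=.12)
arm.move_l([g[0],g[1],.17],feed=.2); print(arm.current_t())
save("wrist","pics/w3.png"); save("scene","pics/s3.png")
a=cv2.imread("pics/s3.png")[200:400,190:440]; cv2.imwrite("pics/s3c.png",cv2.resize(a,None,fx=3,fy=3,interpolation=cv2.INTER_CUBIC))
```

```text
[[322.92066735 276.94163002]]
[ 0.75215816 -0.40867454 -0.76854322] 0.01568780849579033
0.0215 0.021252806133677464 [-0.14 -0.16 -0.65]
0.0195 0.019421337872670152 [-0.07 -0.15 -1.09]
0.018 0.01792427803297239 [ 0.03  1.21 -1.  ]
0.0172 0.01735454293726048 [-0.13 -0.49  0.52]
0.040097927888991004 [ 0.19821353 -1.26630113 -0.62032734]
18.3
```

View pics/s3c.png

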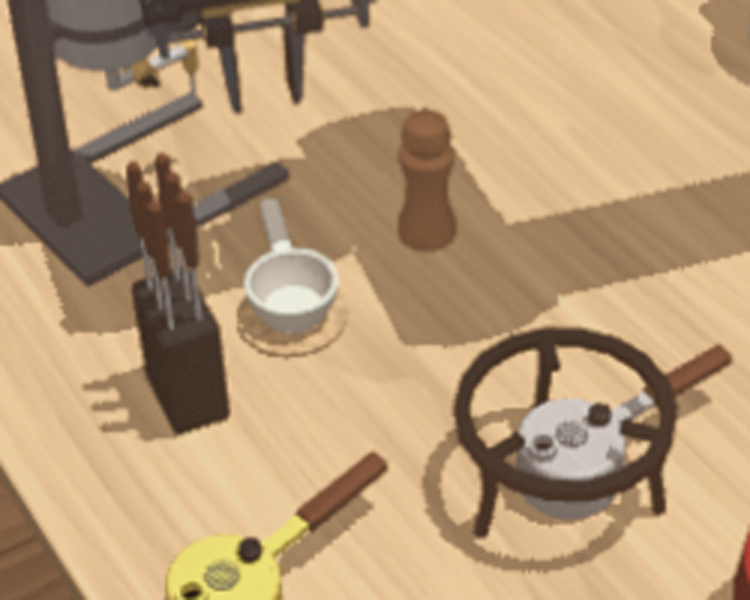

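Run:
```python
from h import *
arm.move_to([.43,.25,.2],R(1)); arm.grip(.05); arm.move_l([.44,.262,.15],R(1)); arm.sleep(.2)
im,c=save("wrist","pics/w4.png"); print(arm.current_ee_pos(),arm.current_t(),np.round(arm.current_joint_positions()))
for n,p in dict(hend=(.451,.262,.0515),hstart=(.53,.263,.0515),port=(.631,.266,.064),grip=(.483,.2625,.0515)).items(): print(n,proj(c,p).round(0))
```

```text
[0.44028616 0.2620421  0.15080795] 21.2 [ 24.  24.  97.  -0.  59. -67.]
hend [[321. 254.]]
hstart [[321. 350.]]
port [[322. 462.]]
grip [[321. 295.]]
```

View pics/w4.png

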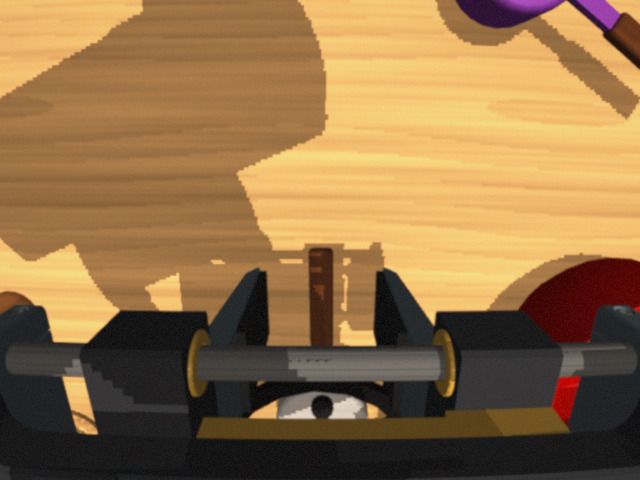

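```bash
cat > drag.py <<'E'
from h import *
Z=.0262
def wp(c,th): g=np.array([c[0],c[1],0])-.122*u(th); g[2]=Z; return g,R(th)
nd=np.array([.651,-.224,0]); f=nd-.027*u(6.2); pre=f-.17*u(6.2)
W=[((.44,.2618),1),((.44,.20),-25),((.44,.12),-45),((.44,-.08),-45),((.44,-.18),-30),(pre,6.2),(f-.04*u(6.2),6.2),(f,6.2)]
if __name__=="__main__":
    for c,th in W: assert arm.solve_ik(*wp(c,th)) is not None,(c,th)
    g=np.array([.483,.2625])
    arm.move_l([*g,.08],R(1)); arm.move_l([*g,Z],feed=.08); print(arm.current_force())
    arm.grip(0); print("w",arm.current_width(),arm.current_force(),arm.current_ee_pos(),arm.current_t())
    for c,th in W[:-1]:
        arm.move_l(*wp(c,th),feed=.1 ); print(arm.current_t(),np.round(arm.current_force(),1),np.round(arm.current_ee_pos(),4),round(arm.current_width(),4))
E
python3 drag.py
```

```text
[-0.05843205  0.64299125  0.25028478]
w 0.017730734609250027 [0.32677813 0.48396246 1.41662546] [0.48306373 0.26253638 0.02627999] 23.3167
25.1167 [-2.8  1.9  3.5] [0.318  0.2596 0.0262] 0.0175
25.7167 [ 2.  -2.2  1.8] [0.3295 0.2514 0.0262] 0.0178
26.3833 [ 0.8 -2.9  0.4] [0.3534 0.2063 0.0262] 0.0177
28.5333 [-0.7 -0.6  2.2] [0.3537 0.0064 0.0262] 0.0177
29.95 [-0.3 -2.6  0.7] [ 0.3345 -0.1189  0.0262] 0.0178
31.4917 [-2.4  0.1  3.1] [ 0.3338 -0.2582  0.0262] 0.018
32.9417 [1.7 2.1 1.5] [ 0.4632 -0.2445  0.0262] 0.0175
```

Run:
```python
from h import *
save("top","pics/t5.png");save("scene","pics/s5.png")
r=lambda a,f:cv2.resize(a,None,fx=f,fy=f,interpolation=cv2.INTER_CUBIC)
t=cv2.imread("pics/t5.png")[160:260,360:440]; s=cv2.imread("pics/s5.png")[205:305,190:290]
o=np.zeros((600,800,3),np.uint8); o[:500,:400]=r(t,5); o[:400,400:]=r(s,4); cv2.imwrite("pics/c5.png",o)
```

```text
(no output)
```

View pics/c5.png

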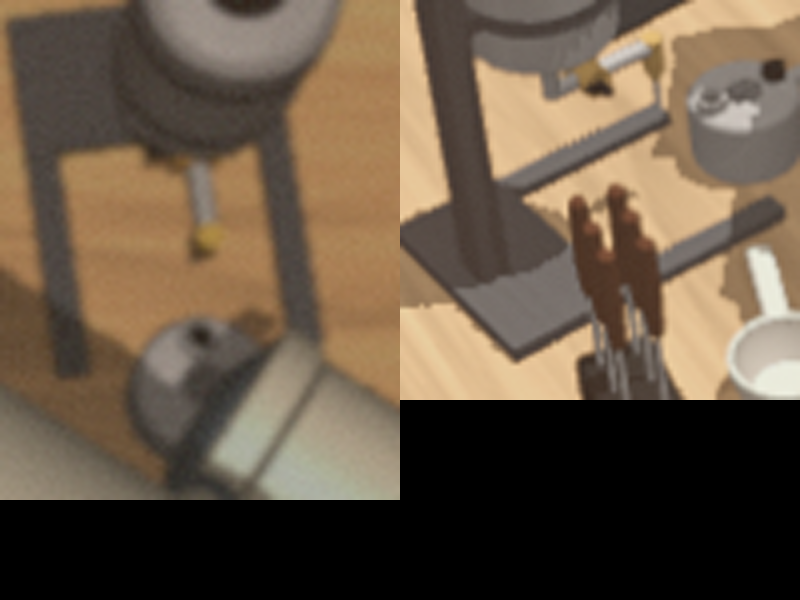

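Run:
```python
from h import *
T,S=calib("top"),calib("scene")
t=lambda x,y:((x+.5)/5-.5+360,(y+.5)/5-.5+160); s=lambda x,y:((x-400+.5)/4-.5+190,(y+.5)/4-.5+205)
print("port T",at_z(T,t(200,335),.064),"S",at_z(S,s(711,101),.064))
print("needle S",at_z(S,s(658,110),.076),"S hub lower",at_z(S,s(656,78),.098))
for z in (.115,.132): print("hub T",z,at_z(T,t(205,239),z))
print("bars T",at_z(T,t(311,333),.012),at_z(T,t(70,376),.012))
# enlarge with auto-contrast, saved for one last look later
```

```text
port T [ 0.61143736 -0.2288317   0.064     ] S [ 0.61118207 -0.22163196  0.064     ]
needle S [ 0.65210776 -0.21907908  0.076     ] S hub lower [ 0.64868951 -0.22433172  0.098     ]
hub T 0.115 [ 0.65406103 -0.22590047  0.115     ]
hub T 0.132 [ 0.64998301 -0.22326731  0.132     ]
bars T [ 0.62218009 -0.3008784   0.012     ] [ 0.59900978 -0.16088986  0.012     ]
```

Run:
```python
from drag import *
nd=np.array([.652,-.225,0]); f=nd-.027*u(6.2)
arm.move_l(*wp(f,6.2),feed=.06); arm.sleep(.3); print(np.round(arm.current_ee_pos(),4),arm.current_force(),arm.current_t())
save("top","pics/t6.png");im,S=save("scene","pics/s6.png")
r=lambda a,f:cv2.resize(a,None,fx=f,fy=f,interpolation=cv2.INTER_CUBIC)
t=cv2.imread("pics/t6.png")[170:260,370:430]; s=cv2.imread("pics/s6.png")[205:265,225:285]
o=np.zeros((600,800,3),np.uint8); o[:450,:300]=r(t,5); o[:480,310:790]=r(s,8); cv2.imwrite("pics/c6.png",o)
```

```text
[ 0.5039 -0.2412  0.0262] [ 3.16270165  0.23078851 -0.78013799] 34.175
```

View pics/c6.png

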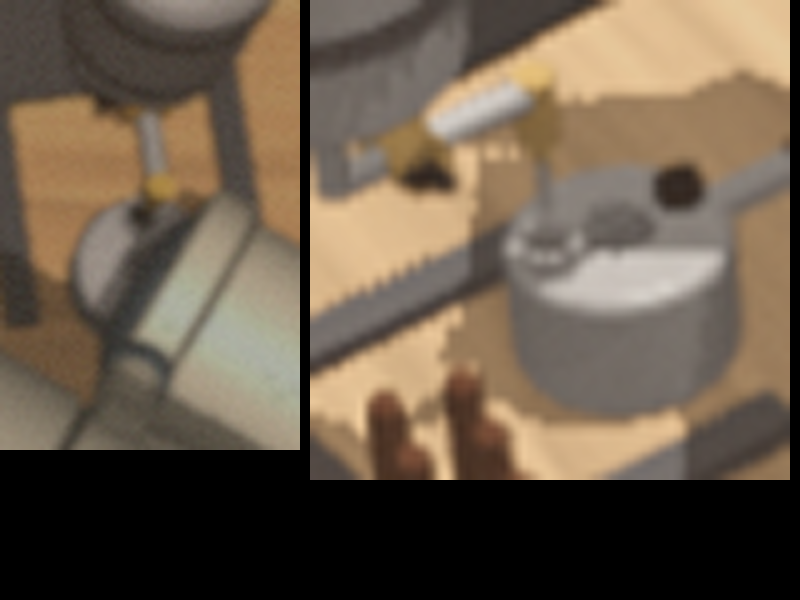

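Run:
```python
from h import *
T,S=calib("top"),calib("scene")
L=lambda f:cv2.imread(f"pics/{f}.png").astype(float)
def cen(w,x0,y0): 
    yy,xx=np.mgrid[:w.shape[0],:w.shape[1]]; return (w*xx).sum()/w.sum()+x0,(w*yy).sum()/w.sum()+y0
for f in("top0","t5","t6"):
    a=L(f)[200:213,394:408]; w=np.clip(a[:,:,2]-a[:,:,0]-75,0,None); print(f,"yellow",cen(w,394,200),a[6,:,2].astype(int),a[6,:,0].astype(int))
g=L("t5").mean(2)[221:233,392:408]; w=np.clip(95-g,0,None); print(g.astype(int)); 
g=L("s6").mean(2)[222:242,246:264]; print("s6\n",g.astype(int))
g=L("s5").mean(2)[220:238,248:262]; print("s5\n",g.astype(int))
p=[.652,-.225]; print(proj(S,[[*p,.098],[*p,.076],[*p,.064],[.654,-.225,.076],[.652,-.223,.076]]), proj(T,[[*p,.13],[*p,.12],[*p,.064],[.6113,-.2284,.064]]))
```

```text
top0 yellow (np.float64(402.03735632183907), np.float64(206.08333333333334)) [160 162 157 148 129 144 164 178 176 170 158 141 138 146] [137 139 134 122  91  75  70  74  71  72  83  95 111 124]
t5 yellow (np.float64(401.5684860968074), np.float64(206.8280123583934)) [164 164 165 151 133 138 156 170 170 171 168 169 164 165] [81 81 84 76 65 62 63 70 68 69 76 83 81 82]
t6 yellow (np.float64(401.2159468438538), np.float64(205.32392026578074)) [165 167 161 152 133 141 160 168 169 169 169 165 160 163] [86 83 81 78 63 63 69 69 68 70 77 79 78 84]
[[127 123 123 122 123 120 123 120 120 120 119 121 120 117 122 114]
 [123 123 124 121 122 114 120 116 117 116 117 120 120 117 111 106]
 [125 124 117 120 115 109 110 107 105 110 115 117 116 109 100  91]
 [120 114 110 109 109 107  97  90  97 105 116 119 112 103  84  79]
 [107 109 109 112 108  96  79  69  71  87 107 120 119 101  79  77]
 [112 117 126 120 110  91  61  45  45  60  89 109 106  98  87  78]
 [121 132 132 123 108  86  67  41  35  50  77  90  94  90  84  88]
 [132 139 136 123 113  99  79  60  47  55  73  79  88  92  89  85]
 [137 136 138 127 11
[... 2383 characters left out ...]
75 130 124 122 124 135]
 [177 179 174 163 139 116 117 150 165 129 123 123 124 127]
 [162 154 136 119 114 111 114 124 129 120 126 125 124 119]
 [130 118 113 113 114 115 113 105  89 104 126 125 125 115]
 [114 112 114 113 114 111 106  92  75  90 122 126 125 117]
 [116 114 114 112 104  94  85  69  66  85 116 126 126 118]
 [114 112 106  96  83  69  67  70  87 106 121 128 126 121]
 [105  95  83  71  72  79  90 101 113 125 125 127 127 121]]
[[252.4051638  224.42746335]
 [253.11586706 230.98262051]
 [253.49985114 234.51118345]
 [252.45589136 231.24284859]
 [253.46814879 231.36309923]] [[401.10799107 206.83318537]
 [400.56598264 207.71194982]
 [397.66263817 212.41924378]
 [399.44721207 226.65056967]]
```

Run:
```python
from h import *
arm.grip(.045); arm.sleep(.3); print(arm.current_width(),arm.current_force())
e=np.array(arm.current_ee_pos()); arm.move_l([e[0],e[1],.10],feed=.1); b=np.array([e[0],e[1],0])-.08*u(6.2); arm.move_l([b[0],b[1],.22],feed=.15)
arm.sleep(.3); print(arm.current_t())
save("top","pics/t7.png");save("scene","pics/s7.png")
g=cv2.imread("pics/s7.png").astype(float).mean(2)[227:240,246:262]; print(g.astype(int))
a,b=[cv2.imread(f"pics/{f}.png").astype(np.float32).mean(2) for f in("s6","s7")]
w=(slice(222,250),slice(246,275)); print(cv2.phaseCorrelate(a[w],b[w],cv2.createHanningWindow((29,28),cv2.CV_32F)))
for n,p in (("stand",(slice(310,375),slice(340,415))),("saucer",(slice(275,315),slice(265,310))),("mill",(slice(235,285),slice(320,345)))):
    o=cv2.imread("pics/s3.png" if n=="saucer" else "pics/scene0.png").astype(np.float32).mean(2)[p]; c=b[p]; print(n,cv2.phaseCorrelate(np.ascontiguousarray(o),np.ascontiguousarray(c),cv2.createHanningWindow(o.shape[::-1],cv2.CV_32F)))
```

```text
0.04483941690121839 [ 0.1030746   0.07635343 -0.05345483]
37.475
[[186 189 180 132 127 127 122 111 115 146 174 187 197 196 197 197]
 [182 186 178 131 125 127 126 119 124 172 201 198 198 198 197 197]
 [176 178 160 127 125 132 146 144 126 171 199 198 197 197 196 194]
 [172 167 129 121 130 155 179 170 130 165 198 199 198 193 186 183]
 [171 161 120 119 144 184 198 187 158 180 198 198 198 188 167 158]
 [167 145 108 116 162 199 199 192 176 184 190 192 192 174 154 141]
 [149 105  87 120 176 188 175 167 149 148 156 171 181 148 153 152]
 [110  79  83 133 181 162 121 108 106 107 112 146 173 148 150 149]
 [ 96  94 102 142 179 151 109  91  90  92 101 139 163 154 134 119]
 [113 113 116 133 160 145 129 130 120 129 120 128 148 167 172 160]
 [114 113 106 109 125 120 129 144 136 148 129 114 139 179 195 195]
 [106  96  88  92 115 117 113 110 109 112 113 125 159 190 197 195]
 [ 85  72  73  89 108 121 123 113 113 121 137 154 183 195 196 195]]
((0.13279265098090143, -0.1283253266165456), 0.8889542865753174)
stand ((0.9020062606659067, 0.07964385196308399), 0.6281919743396618)
saucer ((0.38737963784576124, -0.15944578922364983), 0.8743640311559041)
mill ((0.6177140752327759, -0.11494261610275913), 0.8965437438964844)
```

Run:
```python
from h import *
th=6.2; t=np.radians(30); z=np.sin(t)*u(th)+np.array([0,0,-np.cos(t)]); y=R(th)[:,1]; Q=np.column_stack([np.cross(y,z),y,z])
p=np.array([.652,-.225,0])-.11*u(th); p[2]=.21
print(arm.current_ee_pos(),arm.solve_ik(p,Q)); arm.move_l(p,Q,feed=.15); arm.sleep(.4)
c=calib("wrist"); ims=np.mean([np.array(arm.snapshot("wrist")).astype(float) for _ in range(6)],0); cv2.imwrite("pics/w8.png",ims[:,:,::-1])
n=[.652,-.225]; P=proj(c,[[*n,.098],[*n,.076],[*n,.064],[*n,0]]); print(P,arm.current_t())
x,yv=P[2].round().astype(int); print(x-18,yv-16); print(ims.mean(2)[yv-16:yv+36:2,x-18:x+19].astype(int))
```

```text
[ 0.42440995 -0.24967729  0.21979836] [ -42.5145647    18.12844847  104.89883482   34.51937397   41.52959583
 -161.84734281]
[[321.63980731 265.88531732]
 [321.61393088 246.95426354]
 [321.6006178  237.27609832]
 [321.5378883  192.21977643]] 39.225
304 221
[[213 214 213 214 214 213 213 214 213 212 209 202 188 175 164 157 154 154
  154 156 162 175 189 199 206 210 212 212 212 212 211 211 212 211 212 212
  210]
 [218 218 217 218 218 217 217 210 196 173 147 127 115 111 112 114 115 115
  116 118 118 118 122 130 146 169 193 209 213 214 214 215 214 214 213 213
  214]
 [215 215 215 215 214 213 202 165 122 105 103 103 103 106 112 115 114 115
  117 117 116 114 114 116 116 118 131 161 193 209 212 212 212 212 212 212
  212]
 [213 212 211 207 189 162 133 104  92  97 102 102 102 105 112 117 119 121
  122 122 119 115 113 115 114 112 107 117 156 191 208 212 211 211 211 210
  211]
 [215 215 216 208 177 135 107  90  90 101 114 129 148 172 186 187 182 179
  184 187 188 179 159 140 132 119 102 107 146 188 209 213 213 214 213 214
  213]
 [212 211 212 207 183 147 117 108 139 174 189 186 169 152 140 124 11
[... 2605 characters left out ...]
 59  60  61  66  69  74  77  79  80
   80  79  75  69  63  59  59  58  58  58  58  60  59  58  58  62  71  88
   98]
 [ 58  58  59  57  58  58  58  58  58  60  63  68  72  78  81  84  87  87
   86  87  87  86  78  68  61  57  59  59  59  59  59  57  58  61  67  78
   89]
 [ 59  60  59  59  59  59  58  59  60  64  70  73  78  80  82  86  88  89
   90  91  91  91  88  84  74  65  60  59  58  60  58  58  59  60  64  80
   93]
 [ 59  58  59  61  59  59  59  60  65  68  71  74  77  82  84  87  90  90
   90  91  92  92  90  87  82  72  62  57  58  59  58  58  59  60  65  82
   95]][ WARN:0@3.074] global loadsave.cpp:1063 imwrite_ Unsupported depth image for selected encoder is fallbacked to CV_8U.
```

Run:
```python
from rig import arm
print(arm.current_force(),arm.current_t()); print(arm.sign_off())
```

```text
[-0.4917083  -0.56558815  0.25428331] 39.225
the job is handed in; nothing more can be done
None
```

I handed the job in at 39 s on the robot clock. The saucer stands upright on the coaster, the burner's filling port measures about 1 mm off the needle's axis, and the gripper has let go and is clear. I gave the stand no closer look after drawing the burner out. One image comparison showed it shifted by about a pixel, which I put down to changed shadows and the burner being gone.

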